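# Close the gel caster on its tray: free the cam, push the end wall home, lock the cam

### The job

Close the gel caster so that the gel tray can be poured. First swing the cam lever round until the cam is at its low point and the sliding end wall is free; then push that wall forward until the tray is clamped snugly between the two gaskets with no gap at either end, and swing the lever back to lock the wall there. It is all fingertip pushing: do not lift the tray or its comb, leave the other glassware and the tube rack where they stand, and finish clear of everything.

Things in the scene. Friction and masses are not known exactly. Their poses are not given: they have to be found in the camera images.
- caster: Gel caster: fixed white base plate 346 (x) x 160 mm (y), top face 30 mm above the bench, on four feet. Origin on the bench under its middle line; x runs forward to its fixed end wall (far end, 12 thick, top 75 mm above the bench), y left, z up. Two aluminium rails, inner faces at y = +-60, tops 54 mm high, run along it. From -x to +x: sliding wall with cam, tray, fixed wall.
- far_seal (a point): Middle of the face of the fixed wall's black gasket, at x = 126 mm on the caster, 51 mm above the bench. Axes as the caster's; the face looks to -x.
- tray: Loose gel tray of bluish clear plastic, 100 x 100 mm, side walls 26 mm high, open at both ends (its x = +-50 mm), a black comb bar across it (top 38 mm above its underside). About 0.18 kg. Origin: centre of its underside, on the caster's plate; axes along the caster's. Guided by low ribs; slides easily when the wall pushes it. At first 2 to 14 mm from the far gasket, 16 to 58 mm from the near one.
- near_seal (a point): Middle of the front face of the sliding wall's black gasket, 51 mm above the bench, looking to +x; axes as the caster's. The wall is light blue plastic, 118 wide, 16 thick with its gasket, top 75 mm above the bench. Joined behind it is a flat blue carriage deck (top 41 mm above the bench) that reaches back to 115 mm behind this face and carries the cam.
- wall_back (a point): Point on the back face of the sliding wall, 16 mm behind near_seal, 20 mm right of the caster's middle, 58 mm above the bench: push the wall forward (+x of the caster) here once the lever points back. Between this face and the locked lever's peg are 46 mm of free deck.
- end_wall (a joint): Travel of the sliding wall, m, growing forward (+x of the caster). Starts at 0 to 0.03; range -0.010 to 0.075; about 0.060 when the tray is tight between both gaskets, where it stops firmly. With the cam free it slides with about 5 N (6 N with the tray) and stays where left. With the cam locked a brake holds it against some 40 N: do not force it.
- cam_pivot (a point): Point on the upright axis of the cam, 75 mm above the bench, 70 mm behind near_seal and 26 mm left of the caster's middle; moves with the wall. The cam is a red eccentric disc, 35 mm across, that presses a dark follower block with an orange brake pad on the left rail.
- cam_peg (a point): Middle of the black upright peg at the end of the steel cam lever: 16 mm across, standing free from 59 to 92 mm above the bench (this point at 75), 62 mm from the pivot axis. The flat lever lies below it, 13 wide. Moves with wall and lever.
- cam (a joint): Cam lever angle, rad. 0 to 0.1: locked, cam at its high point, lever across the deck to the right (-y of the caster). Grows clockwise seen from above; 1.57: cam at its low point, lever straight back (-x of the caster), wall free. Stops at 0 and 1.60. Pushed at the peg it takes 1 to 3 N all the way, and it stays where it is left.
- bottle: Empty glass-stoppered reagent bottle, 60 mm across, 114 mm high, loose on the bench beside the caster; origin at the centre of its underside. To be left alone.
- beaker: Empty glass beaker, 68 mm across, 85 mm high, loose on the bench beside the caster; origin at the centre of its underside. To be left alone.
- tube_rack: Wooden rack of capped tubes, 56 x 190 mm, 102 mm high, loose on the bench; origin at the centre of its underside. To be left alone.
Not all that is in view belongs to the job. Of the things that look like the tray, the middle-sized one is meant.

How it is judged:
By the outcome, as a careful person would: the job done as asked, in the order asked, and still so for the second after the job is handed in, with the robot touching nothing.
It also fails if it takes over 64 s, if anything falls off the work surface, if the arm or the gripper's body presses on something with over 40 N, if the wrist force passes 120 N, or if a joint passes its speed limit or range.

### The arm

A 7-joint arm with a two-finger parallel gripper is mounted at the origin on the work surface. World frame = base frame: x ahead of the robot, y to its left, z up, the work surface at z = 0. Lengths are in m, angles in rad, forces in N, time in s.
With the tool pointing down it reaches from about 0.4 to 0.85 m from the base axis. Payload 4.4 kg.
Tool frame: the origin (TCP) lies at the very end of the fingers, on their centre line; the grasp point (between the pads) lies 19 mm behind it; z points along the fingers, y is the direction in which the jaws open and shut (so a half turn about z gives the same grasp; the last joint's range is limited). The gripper opens to 94 mm and grips with 3 to 60 N. Pads are 16 mm wide; open, the fingers measure 119 mm over their backs; the gripper's body (75 mm by 177 mm) begins 78 mm behind the grasp point.
Start: joints at [1.056, 0.628, 0.038, 1.517, -0.027, 0.996, -0.02], TCP at [0.282, -0.586, 0.174] pointing down, gripper open.
Joint ranges: [-3.06, 3.06], [-0.37, 2.12], [-1.25, 1.32], [0.18, 2.47], [-1.1, 4.24], [0.23, 1.98], [-2.94, 2.94]. Speed limits (rad/s): [2.57, 2.57, 3.14, 3.14, 3.14, 3.14, 3.14].

### API

Orientations are given as a unit quaternion [w, x, y, z].
In Python, from bench import manip gives the robot as it stands.
- The arm moves only by the tool apply_moves, never from a script. Its argument "targets" is a list of rows, each a list of 7 numbers: the turn, a rotation vector about the tool's x, y, z scaled (see below), then the shift along the tool's x, y, z scaled (see below), then the finger opening in mm, from 0 to 94. A call has 1 to 20 rows; each row is the pose to reach, as a shift and turn from the pose measured when the call began, along the tool's axes at that moment, turning the shorter way round; what a row does not reach only later rows make up. The controller multiplies each number of a shift by 200 mm and each number of a turn by 180 degrees. A row lasts 1/10 s, in which the tool goes at most 50 mm and 8.59 degrees, less where a joint would pass 70% of its speed; a pose out of reach is approached as far as the arm can. A call with a number of a shift or a turn outside -1 to 1 is refused whole. A call with a gripper value outside its range is refused whole. The fingers move at their own pace and stop on an object; the grip force is fixed at half the most. Time passes only in rows, so rows that repeat a pose let the fingers close. It gives the time, the measured TCP pose, the force and the opening at its end, in the units of the state.
- manip.sense(): the state, without advancing time (a new reading comes with each control period).
- manip.grab_frame(name): name is "scene" or "top" or "wrist"; returns a dict with "image" (420x560x3 uint8, red, green, blue), "intrinsics" (3x3 intrinsics, pixels), "rvec" (rotation vector, rad) and "tvec" (3), from world to camera coordinates, as OpenCV has them. Camera axes: x right, y down, z forward; pixel columns grow to the right and rows downward; lengths in m; the calibration is good to about 2 mm. A picture is of the moment at which its call begins. There is no depth.
- manip.sign_off(): hands the job in, once; it reports no verdict.
The state is a dict: "time": time; "joint_positions": joint angles; "qvel": joint speeds; "joint_efforts": joint torques, N m; "eef_pos": TCP position; "orientation": TCP orientation; "ft_force": force on the tool from outside, world axes, zero at the start; "torque": the same for the moment, N m; "finger_gap": opening from 0.0 (shut) to 1.0 (fully open).
Only numpy, scipy, OpenCV 4.12 (cv2) and the standard library are available. Lean on these libraries where they do the work, as an engineer would, in place of code of your own. Each camera call takes 0.05 s, during which the arm holds its last target. There are 200 camera calls.

## Working session

There is one attempt and no reset: what is moved stays moved. The work goes in short steps, Python scripts to look and compute and a tool call to move; the robot and the scene stay as the last step left them, time stands still between calls to the robot, and variables do not carry over. Pictures are saved under pics/ and viewed, about 8 in all and at most 12, crops included, and the job is handed in when it is done.

Besides the shell and the picture viewer there is one more tool, called after "Emit:" as name(argument=value, ...), one argument or row to a line, values as JSON. apply_moves: Moves the arm, as the interface text tells. Shifts and turns lie within -1 to 1; 1 stands for 200 mm of shift or 180 degrees of turn. Its arguments: {"type":"object","properties":{"targets":{"type":"array"}},"required":["targets"]}

```bash
mkdir -p pics; ls
cat > h.py <<'E'
import numpy as np, cv2
from bench import manip
def grab(n,f):
    d=manip.grab_frame(n); cv2.imwrite(f'pics/{f}.png',cv2.cvtColor(d['image'],cv2.COLOR_RGB2BGR))
    np.savez(f'pics/{f}.npz',**d); return d
def load(f): return dict(np.load(f'pics/{f}.npz'))
def ray(d,uv):
    R=cv2.Rodrigues(np.array(d['rvec'],float))[0];t=np.array(d['tvec'],float).ravel()
    return -R.T@t, R.T@np.linalg.inv(d['intrinsics'])@np.array([uv[0],uv[1],1.])
def onz(d,uv,z):
    o,r=ray(d,uv); return o+r*(z-o[2])/r[2]
def proj(d,p):
    return cv2.projectPoints(np.array(p,float).reshape(-1,3),np.array(d['rvec'],float),np.array(d['tvec'],float),d['intrinsics'],None)[0].reshape(-1,2)
E
python3 - <<'E'
from h import *
a=grab('scene','s0');b=grab('top','t0')
s=manip.sense();print({k:np.round(s[k],3) for k in('time','eef_pos','orientation','ft_force','finger_gap')})
E
```

```text
pics
{'time': np.float64(0.1), 'eef_pos': array([ 0.282, -0.585,  0.173]), 'orientation': array([-0.001,  0.975,  0.223, -0.   ]), 'ft_force': array([ 0.762, -0.094,  0.361]), 'finger_gap': np.float64(1.0)}
```

View pics/t0.png

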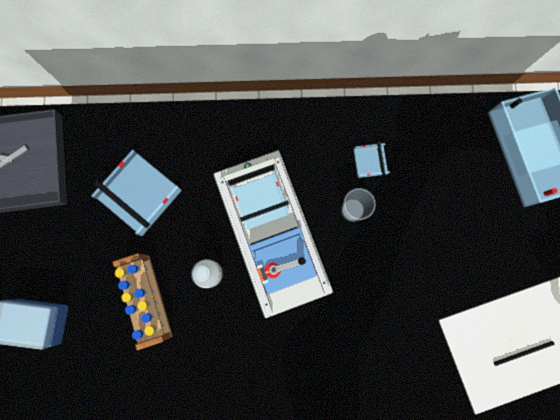

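View pics/s0.png

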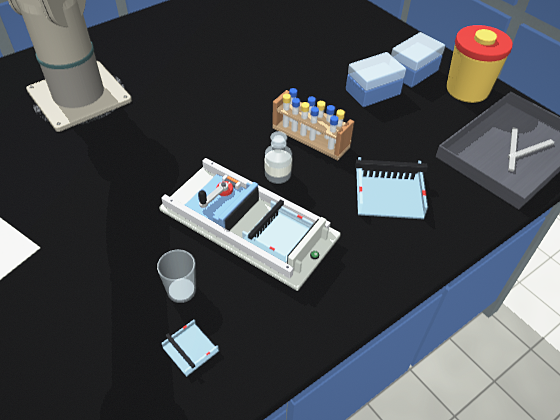

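The top view shows the caster at about (272,235), with its fixed wall up at (247,162), the red cam at (272,270) and the peg at (301,261). The bottle is at (207,273) and the beaker at (358,205). I'll enlarge the caster next.

Run:
```python
from h import *
d=load('t0');im=cv2.cvtColor(d['image'],cv2.COLOR_RGB2BGR)
cv2.imwrite('pics/t0c.png',cv2.resize(im[145:325,190:350],None,fx=3.3,fy=3.3,interpolation=cv2.INTER_CUBIC))
hsv=cv2.cvtColor(im,cv2.COLOR_BGR2HSV)
red=((hsv[...,0]<6)|(hsv[...,0]>174))&(hsv[...,1]>150)&(hsv[...,2]>90)
n,l,st,c=cv2.connectedComponentsWithStats(red.astype(np.uint8))
for i in range(1,n):
  if st[i,4]>8: print('red',st[i],c[i].round(1),onz(d,c[i],.06).round(4))
# white outline of caster
m=((hsv[...,1]<45)&(hsv[...,2]>130)).astype(np.uint8)
m[:145]=0;m[325:]=0;m[:,:210]=0;m[:,340:]=0
p=np.argwhere(m)[:,::-1].astype(np.float32)
r=cv2.minAreaRect(p);bp=cv2.boxPoints(r);print(r)
for q in bp: print(q,onz(d,q,.03).round(4),onz(d,q,.075).round(4))
print('cam',ray(d,(0,0))[0], d['intrinsics'])
for n_,uv,z in(('peg',(301,261),.092),('bottle',(207,273),.114),('beaker',(358,205),.04)):print(n_,onz(d,uv,z).round(3))
```

```text
red [118 161   6   6  23] [120.5 163.8] [0.7813 0.433  0.06  ]
red [545 189  12   6  37] [551.5 191.6] [ 0.6906 -0.5184  0.06  ]
red [163 198   5   5  13] [164.8 200. ] [0.6964 0.3335 0.06  ]
red [265 263  12   8  38] [268.9 266. ] [0.5458 0.1084 0.06  ]
red [266 272  14   6  43] [272.  274.8] [0.5268 0.1023 0.06  ]
((252.62176513671875, 240.38217163085938), (153.8789825439453, 112.85052490234375), 69.14553833007812)
[172.50294 188.57028] [0.7281 0.3241 0.03  ] [0.7183 0.3132 0.075 ]
[277.96036 148.39603] [0.8159 0.0809 0.03  ] [0.8019 0.0815 0.075 ]
[332.7406  292.19406] [ 0.4853 -0.0299  0.03  ] [ 0.487  -0.0239  0.075 ]
[227.28317 332.36832] [0.4062 0.203  0.03  ] [0.4116 0.1979 0.075 ]
cam [0.52130241 0.094705   0.97930034] [[424.76800493   0.         275.1845608 ]
 [  0.         424.76800493 214.17817636]
 [  0.           0.           1.        ]]
peg [0.553 0.041 0.092]
bottle [0.534 0.233 0.114]
beaker [ 0.676 -0.094  0.04 ]
```

View pics/t0c.png

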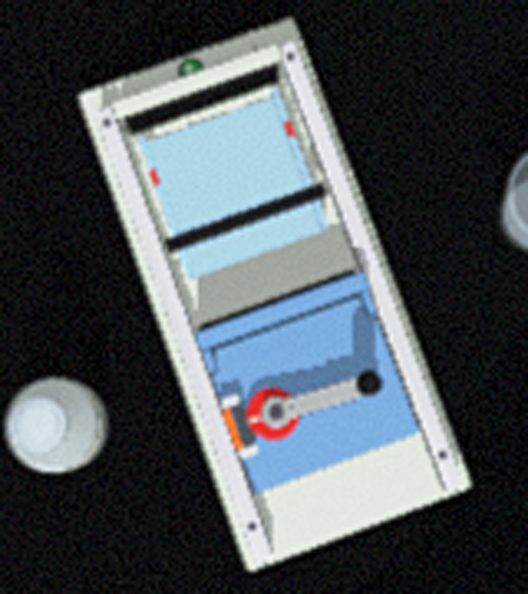

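The crop shows the plate corners at crop pixels (80,95), (295,18), (468,487) and (250,570). The pivot is at (277,411), the peg top at (369,382), and the wall's top edge runs along (200,325)-(355,272). Next I fit the caster frame.

```bash
cat >> h.py <<'E'
def fit(L,W):
    cl,cw=L.mean(0),W.mean(0);H=(L-cl).T@(W-cw);U,S,V=np.linalg.svd(H);R=V.T@np.diag([1,np.sign(np.linalg.det(V.T@U.T))])@U.T
    return R,cw-R@cl,(R@L.T).T+cw-R@cl-W
E
python3 - <<'E'
from h import *
d=load('t0')
c=np.array([(80,95),(295,18),(468,487),(250,570)])/3.3+[190,145]-.35
W=np.array([onz(d,q,.03)[:2] for q in c])
print([np.linalg.norm(W[i]-W[(i+1)%4]).round(4) for i in range(4)])
L=np.array([(.173,.08),(.173,-.08),(-.173,-.08),(-.173,.08)])
R,t,e=fit(L,W);yaw=np.arctan2(R[1,0],R[0,0]);print('yaw',yaw,np.degrees(yaw),'o',t,'res',e.round(4).tolist())
np.savez('caster.npz',R=R,t=t)
f=lambda q,z:(R.T@(onz(d,np.array(q)/3.3+[190,145]-.35,z)[:2]-t)).round(4)
print('peg',f((369,382),.092),'pivot',f((277,411),.068))
print('wall top front?',f((200,325),.075),f((355,272),.075),'wall top back',f((212,350),.075),f((362,296),.075),'deck back',f((258,490),.041),f((420,432),.041))
print('tray far',f((140,140),.056),f((275,92),.056),'near',f((190,278),.033),f((325,232),.033),'far gasket',f((132,128),.06),f((280,75),.06))
print('screws',f((107,121),.054),f((290,56),.054),f((252,526),.054),f((442,455),.054))
E
```

```text
[np.float64(0.1593), np.float64(0.343), np.float64(0.1548), np.float64(0.3433)]
yaw 0.3205507114828204 18.366202887881343 o [0.62334806 0.10009881] res [[0.0015, 0.0011], [0.001, 0.0002], [-0.001, -0.0033], [-0.0016, 0.002]]
peg [-0.0843 -0.0353] pivot [-0.081   0.0253]
wall top front? [-0.0124  0.0532] [-0.0144 -0.0528] wall top back [-0.0302  0.0514] [-0.0306 -0.0516] deck back [-0.1247  0.0547] [-0.1259 -0.059 ]
tray far [0.1206 0.0501] [ 0.1206 -0.0465] near [0.0241 0.0502] [ 0.0223 -0.0469] far gasket [0.1292 0.0523] [ 0.1296 -0.0534]
screws [0.1411 0.0668] [ 0.1412 -0.0648] [-0.1446  0.0657] [-0.1443 -0.066 ]
```

The sizes agree to a few mm, including the ±66 mm screw spacing. I get near_seal at x≈-11 mm, so about 37 mm of travel to go, and θ≈0.05. I'll write a helper that turns caster-frame waypoints into move rows.

```bash
cat >> h.py <<'E'
from scipy.spatial.transform import Rotation as Ro
def rows(wps):
    "wps: (x,y,z in caster mm, theta rad: tool x at caster yaw - theta)"
    C=np.load('caster.npz');R,t=C['R'],C['t'];yaw=np.arctan2(R[1,0],R[0,0])
    s=manip.sense();q=np.array(s['orientation']);R0=Ro.from_quat(q[[1,2,3,0]]);p0=np.array(s['eef_pos'])
    for x,y,z,th in wps:
        p=np.r_[R@[x/1e3,y/1e3]+t,z/1e3]
        T=Ro.from_euler('z',yaw-th)*Ro.from_euler('x',np.pi)
        rv=(R0.inv()*T).as_rotvec()/np.pi; sh=R0.inv().apply(p-p0)/.2
        print([round(float(v),3) for v in np.r_[rv,sh]])
def where():
    C=np.load('caster.npz');R,t=C['R'],C['t'];s=manip.sense();p=s['eef_pos'];q=np.array(s['orientation'])
    X=Ro.from_quat(q[[1,2,3,0]]).as_matrix()[:,0]
    print('t',round(float(s['time']),2),'caster mm',(R.T@(np.array(p[:2])-t)*1e3).round(1),'z',round(p[2]*1e3,1),'theta',round(float(np.arctan2(R[1,0],R[0,0])-np.arctan2(X[1],X[0])),3),'F caster',(R.T@np.array(s['ft_force'][:2])).round(1),round(float(s['ft_force'][2]),1),'gap',round(float(s['finger_gap']),3))
E
python3 - <<'E'
from h import *
where(); rows([(-55,-36,174,0)])
E
```

```text
t 0.1 caster mm [-540.1 -542.6] z 173.4 theta -0.128 F caster [ 0.7 -0.3] 0.4 gap 1.0
[-0.001, 0.0, 0.041, 2.729, -2.202, 0.001]
```

Emit:
apply_moves(
  targets=[
    [0,0,0.02,0.15,-0.12,0,0],
    [0,0,0.04,0.3,-0.24,0,0],
    [0,0,0.04,0.5,-0.4,0,0],
    [0,0,0.04,0.7,-0.56,0,0],
    [0,0,0.04,0.91,-0.73,0,0],
    [0,0,0.04,0.91,-0.73,0,0],
  ],
)

```text
time: 0.7
eef_pos: [0.3859, -0.3671, 0.1733]
orientation: [-0.003, 0.986, 0.166, 0.001]
ft_force: [0.7, -0.5, 0.3]
finger_gap: 0.524
```

Emit:
apply_moves(
  targets=[
    [0,0,0,0.2,-0.15,0,0],
    [0,0,0,0.4,-0.3,0,0],
    [0,0,0,0.6,-0.45,0,0],
    [0,0,0,0.8,-0.6,0,0],
    [0,0,0,0.8,-0.6,0,0],
  ],
)

```text
time: 1.2
eef_pos: [0.5017, -0.1948, 0.1741]
orientation: [-0.005, 0.985, 0.17, 0.002]
ft_force: [-0.0, -0.8, -0.1]
finger_gap: 0.1
```

Run:
```python
from h import *
where(); rows([(-55,-36,130,0)])
```

```text
t 1.2 caster mm [-208.4 -241.6] z 174.1 theta -0.022 F caster [-0.3 -0.8] -0.1 gap 0.1
[-0.003, -0.002, 0.007, 0.788, -1.009, 0.233]
```

Emit:
apply_moves(
  targets=[
    [0,0,0.007,0.16,-0.2,0,0],
    [0,0,0.007,0.32,-0.4,0,0],
    [0,0,0.007,0.48,-0.6,0,0],
    [-0.003,-0.002,0.007,0.64,-0.8,0,0],
    [-0.003,-0.002,0.007,0.79,-1.0,0.1,0],
    [-0.003,-0.002,0.007,0.79,-1.0,0.2,0],
    [-0.003,-0.002,0.007,0.79,-1.0,0.23,0],
    [-0.003,-0.002,0.007,0.79,-1.0,0.23,0],
  ],
)

```text
time: 2.0
eef_pos: [0.5821, 0.0447, 0.1294]
orientation: [0.001, 0.987, 0.159, -0.002]
ft_force: [-0.1, -0.9, 0.7]
finger_gap: 0.002
```

Run:
```python
from h import *
where(); rows([(-55,-36,100,0),(-55,-36,67,0)])
d=grab('wrist','w1')
```

```text
t 2.0 caster mm [-56.6 -39.6] z 129.4 theta 0.002 F caster [-0.4 -0.8] 0.7 gap 0.002
[0.001, 0.002, -0.0, 0.009, -0.018, 0.147]
[0.001, 0.002, -0.0, 0.01, -0.018, 0.312]
```

View pics/w1.png

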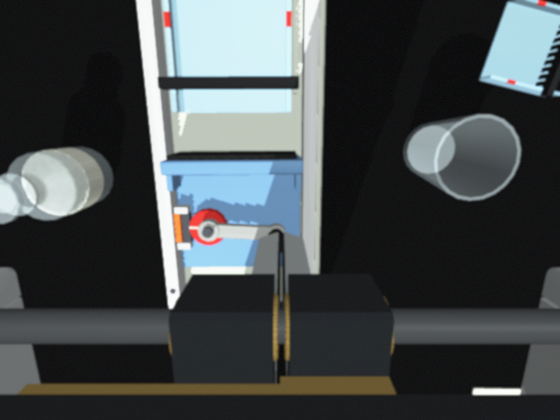

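The wrist view shows the pivot at (208,230), the lever running right to about (277,232), the wall's back edge near y=172 and the closed fingers at (280,300). I'll check predicted pixels against these.

Run:
```python
from h import *
d=load('w1');C=np.load('caster.npz');R,t=C['R'],C['t']
P=lambda x,y,z:np.r_[R@[x/1e3,y/1e3]+t,z/1e3]
f=lambda uv,z:((R.T@(onz(d,uv,z)[:2]-t))*1e3).round(1)
print('tcp',proj(d,manip.sense()['eef_pos']),'peg top/bot',proj(d,[P(-84,-36,92),P(-84,-36,59)]).round(0).tolist(),'cam pos caster',R.T@(ray(d,(0,0))[0][:2]-t),ray(d,(0,0))[0][2])
print('pivot',f((208,230),.068),'walltop back',f((166,173),.075),f((300,171),.075),'front',f((166,162),.075),f((300,159),.075),'tray near corners',f((177,112),.033),f((292,111),.033),'bottle?',f((70,182),.114))
```

```text
tcp [[280.12351219 229.9324762 ]] peg top/bot [[275.0, 247.0], [275.0, 234.0]] cam pos caster [ 0.01531553 -0.04063357] 0.33942753365577893
pivot [-77.3  23.2] walltop back [-25.4  53.1] [-24. -57.] front [-16.4  52.3] [-14.2 -56.9] tray near corners [23.9 52.9] [ 24.6 -51.6] bottle? [-25.6 107.5]
```

The two views agree to about 3 mm, so I'm going down in front of the peg.

Emit:
apply_moves(
  targets=[
    [0,0.002,0,0.01,-0.01,0.1,0],
    [0,0.002,0,0.01,-0.01,0.2,0],
    [0,0.002,0,0.01,-0.01,0.31,0],
    [0,0.002,0,0.01,-0.01,0.315,0],
    [0,0.002,0,0.01,-0.01,0.315,0],
  ],
)

```text
time: 2.55
eef_pos: [0.5845, 0.0442, 0.0685]
orientation: [0.001, 0.988, 0.157, 0.002]
ft_force: [1.4, 0.4, 0.3]
finger_gap: 0.005
```

Run:
```python
from h import *
where()
px,py=-79.5,24.5
W=[]
for th in np.r_[0.05,np.linspace(.15,1.62,15)]:
    d=np.array([-np.sin(th),-np.cos(th)]);g=np.array([np.cos(th),-np.sin(th)])
    p=np.array([px,py])+62*d+16*g
    W.append((*p,66,min(th,1.57)))
rows(W)
```

```text
t 2.55 caster mm [-54.4 -40.8] z 68.5 theta 0.006 F caster [ 1.4 -0. ] 0.3 gap 0.005
[0.001, -0.001, 0.014, -0.061, -0.013, 0.012]
[0.001, -0.001, 0.046, -0.093, -0.008, 0.012]
[0.001, -0.001, 0.079, -0.126, -0.006, 0.012]
[0.001, -0.001, 0.113, -0.16, -0.007, 0.012]
[0.001, -0.001, 0.146, -0.193, -0.013, 0.012]
[0.001, -0.001, 0.18, -0.225, -0.021, 0.011]
[0.001, -0.001, 0.213, -0.257, -0.033, 0.011]
[0.001, -0.002, 0.246, -0.287, -0.048, 0.011]
[0.0, -0.002, 0.28, -0.315, -0.067, 0.011]
[0.0, -0.002, 0.313, -0.341, -0.088, 0.011]
[0.0, -0.002, 0.347, -0.365, -0.111, 0.011]
[0.0, -0.002, 0.38, -0.386, -0.137, 0.01]
[0.0, -0.002, 0.414, -0.404, -0.166, 0.01]
[0.0, -0.002, 0.447, -0.42, -0.196, 0.01]
[-0.0, -0.002, 0.48, -0.432, -0.227, 0.01]
[-0.0, -0.002, 0.498, -0.44, -0.259, 0.01]
```

Emit:
apply_moves(
  targets=[
    [0,0,0.014,-0.06,-0.012,0.01,0],
    [0,0,0.03,-0.077,-0.01,0.01,0],
    [0,0,0.046,-0.093,-0.008,0.01,0],
    [0,0,0.063,-0.11,-0.007,0.01,0],
    [0,0,0.079,-0.126,-0.006,0.01,0],
    [0,0,0.096,-0.143,-0.006,0.01,0],
    [0,0,0.113,-0.16,-0.007,0.01,0],
    [0,0,0.13,-0.177,-0.01,0.01,0],
    [0,0,0.146,-0.193,-0.013,0.01,0],
    [0,0,0.163,-0.209,-0.017,0.01,0],
    [0,0,0.18,-0.225,-0.021,0.01,0],
    [0,0,0.197,-0.241,-0.027,0.01,0],
    [0,0,0.213,-0.257,-0.033,0.01,0],
    [0,0,0.213,-0.257,-0.033,0.01,0],
  ],
)

```text
time: 3.95
eef_pos: [0.5346, 0.0341, 0.068]
orientation: [0.0, 0.984, -0.177, 0.004]
ft_force: [-0.4, 0.2, 0.6]
finger_gap: 0.006
```

Run:
```python
from h import *
where()
px,py=-79.5,24.5
W=[]
for th in np.linspace(.77,1.62,12):
    d=np.array([-np.sin(th),-np.cos(th)]);g=np.array([np.cos(th),-np.sin(th)])
    p=np.array([px,py])+62*d+15.5*g
    W.append((*p,66,min(th,1.57)))
rows(W)
d=grab('wrist','w2')
```

```text
t 3.95 caster mm [-105.1  -34.6] z 68.0 theta 0.676 F caster [-0.3  0.3] 0.6 gap 0.006
[-0.0, -0.002, 0.03, -0.037, 0.005, 0.01]
[-0.0, -0.002, 0.054, -0.062, 0.008, 0.01]
[-0.001, -0.002, 0.079, -0.087, 0.009, 0.009]
[-0.001, -0.002, 0.104, -0.111, 0.008, 0.009]
[-0.001, -0.002, 0.128, -0.136, 0.005, 0.009]
[-0.001, -0.002, 0.153, -0.16, 0.0, 0.009]
[-0.001, -0.002, 0.177, -0.184, -0.006, 0.009]
[-0.001, -0.002, 0.202, -0.207, -0.015, 0.009]
[-0.001, -0.002, 0.227, -0.229, -0.025, 0.008]
[-0.001, -0.002, 0.251, -0.251, -0.037, 0.008]
[-0.001, -0.002, 0.276, -0.272, -0.051, 0.008]
[-0.001, -0.002, 0.285, -0.291, -0.066, 0.008]
```

View pics/w2.png

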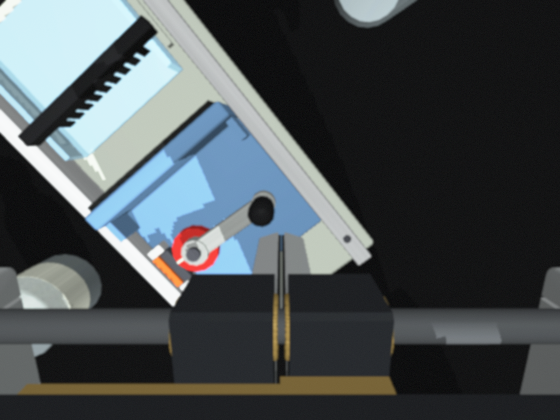

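In w2 the pivot is at (193,252) and the peg top at (262,210), which is on the +x tool side of the fingers at (280,240). I'll compute where that puts the peg.

Run:
```python
from h import *
d=load('w2');C=np.load('caster.npz');R,t=C['R'],C['t']
f=lambda uv,z:((R.T@(onz(d,uv,z)[:2]-t))*1e3).round(1)
print('peg',f((262,212),.092),'pivot',f((193,254),.068),'wall top back ends',f((95,222),.075),f((222,112),.075),'screw R',f((347,239),.054))
print('tcp px',proj(d,manip.sense()['eef_pos']))
a=grab('scene','s2')['image']
cv2.imwrite('pics/s2c.png',cv2.resize(cv2.cvtColor(a,cv2.COLOR_RGB2BGR)[140:290,140:300],None,fx=4,fy=4,interpolation=cv2.INTER_CUBIC))
```

```text
peg [-83.  -39.5] pivot [-80.3  22.4] wall top back ends [-22.4  54.1] [-22.4 -56.9] screw R [-144.3  -66.9]
tcp px [[278.88417145 231.17046111]]
```

View pics/s2c.png

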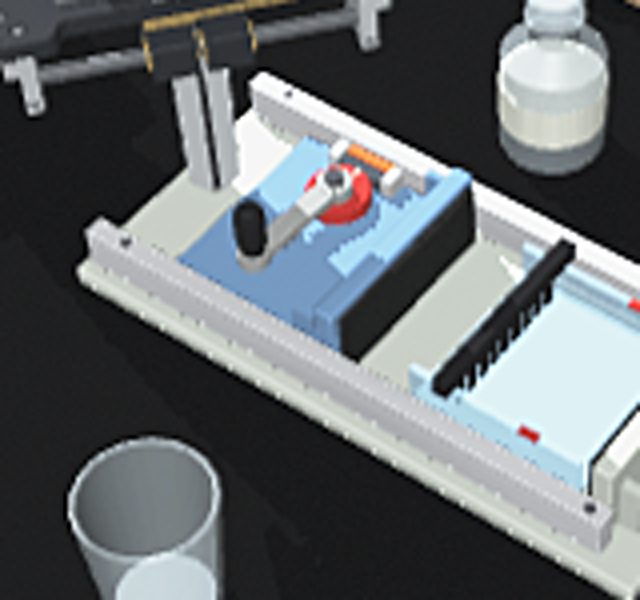

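The scene view shows the peg unmoved, top near crop (250,205), and the fingertips at crop (215,188), behind the lever. So the fingers missed the peg. I'll check where the fingertips really are.

Run:
```python
from h import *
C=np.load('caster.npz');R,t=C['R'],C['t'];s=manip.sense();p=np.array(s['eef_pos'])
q=np.array(s['orientation']);Z=Ro.from_quat(q[[1,2,3,0]]).as_matrix()
d=load('s2')
o=np.array([140,140])
print('tcp crop',(proj(d,p)-o)*4,'20mm up finger',(proj(d,p-Z[:,2]*.05)-o)*4)
P=lambda x,y,z:np.r_[R@[x/1e3,y/1e3]+t,z/1e3]
print('peg top/bot',(proj(d,[P(-83,-38,92),P(-83,-38,59)])-o)*4,'pivot',(proj(d,P(-80,24,68))-o)*4,'screw',(proj(d,[P(-144.4,-66,54),P(-144.4,66,54)])-o)*4)
# triangulate tip: scene crop (215,188)
b=grab('top','t2');print('tcp in top',proj(b,p),'peg',proj(b,P(-83,-38,92)))
im=cv2.cvtColor(b['image'],cv2.COLOR_RGB2BGR)
for z in (.05,.068,.09,.12): print(z,(R.T@(onz(d,np.array((215,188))/4+o,z)[:2]-t)*1e3).round(0))
cv2.imwrite('pics/t2c.png',cv2.resize(im[200:340,200:360],None,fx=4,fy=4,interpolation=cv2.INTER_CUBIC))
```

```text
tcp crop [[219.28669319 220.46340632]] 20mm up finger [[208.99021038 151.54670675]]
peg top/bot [[243.6467058  210.45391706]
 [249.5334057  254.42856974]] pivot [[329.32519324 172.13467226]] screw [[122.6900636  242.01729252]
 [285.96365761  94.04141997]]
tcp in top [[303.84988391 270.07610586]] peg [[302.4857943  259.37496664]]
0.05 [-133.   -7.]
0.068 [-121.  -19.]
0.09 [-106.  -33.]
0.12 [-85. -53.]
```

View pics/t2c.png

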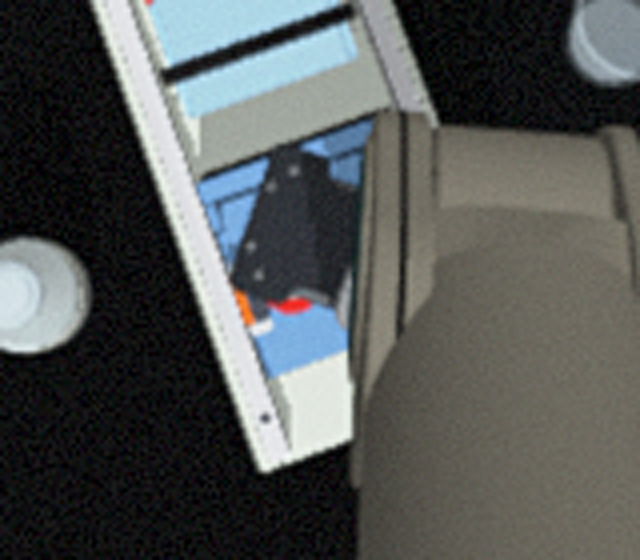

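The peg, pivot and screws all project correctly. The visible fingertips sit about 23 mm higher than the reported TCP, with x and y agreeing, so the fingers passed over the peg. I'll go back in front of the peg and work with reported z about 24 mm lower, checking as I go.

Run:
```python
from h import *
where(); rows([(-95,-36,85,.4),(-55,-37,85,0),(-55,-37,68,0),(-55,-37,50,0)])
```

```text
t 4.1 caster mm [-104.9  -34.4] z 67.3 theta 0.674 F caster [-1.3  0.2] -0.4 gap 0.002
[0.0, -0.002, -0.087, 0.044, -0.025, -0.088]
[0.001, -0.002, -0.215, 0.204, -0.146, -0.087]
[0.001, -0.002, -0.215, 0.203, -0.146, -0.002]
[0.001, -0.002, -0.215, 0.202, -0.146, 0.088]
```

Emit:
apply_moves(
  targets=[
    [0,0,0,0,0,-0.09,0],
    [0,0,-0.05,0.02,-0.02,-0.09,0],
    [0,0,-0.09,0.07,-0.05,-0.09,0],
    [0,0,-0.13,0.12,-0.09,-0.09,0],
    [0,0,-0.17,0.16,-0.12,-0.09,0],
    [0,-0.002,-0.21,0.2,-0.146,-0.09,0],
    [0,-0.002,-0.215,0.203,-0.146,-0.09,0],
    [0,-0.002,-0.215,0.203,-0.146,-0.04,0],
    [0,-0.002,-0.215,0.203,-0.146,0,0],
    [0,-0.002,-0.215,0.203,-0.146,0.05,0],
    [0,-0.002,-0.215,0.203,-0.146,0.09,0],
    [0,-0.002,-0.215,0.203,-0.146,0.09,0],
  ],
)

```text
time: 5.3
eef_pos: [0.5815, 0.0475, 0.048]
orientation: [0.001, 0.987, 0.16, -0.001]
ft_force: [0.2, 0.5, 0.1]
finger_gap: 0.005
```

Run:
```python
from h import *
where(); rows([(-55,-37,43,0)])
a=grab('scene','s3');p=np.array(manip.sense()['eef_pos']);o=np.array([140,140])
print('tcp crop',(proj(a,p)-o)*4,(proj(a,p+[0,0,.023])-o)*4)
cv2.imwrite('pics/s3c.png',cv2.resize(cv2.cvtColor(a['image'],cv2.COLOR_RGB2BGR)[140:290,140:300],None,fx=4,fy=4,interpolation=cv2.INTER_CUBIC))
```

```text
t 5.3 caster mm [-56.3 -36.7] z 48.0 theta -0.001 F caster [0.4 0.4] 0.1 gap 0.005
[0.0, 0.001, 0.0, 0.007, 0.002, 0.025]
tcp crop [[294.62600463 290.1169235 ]] [[291.27289927 260.21111527]]
```

View pics/s3c.png

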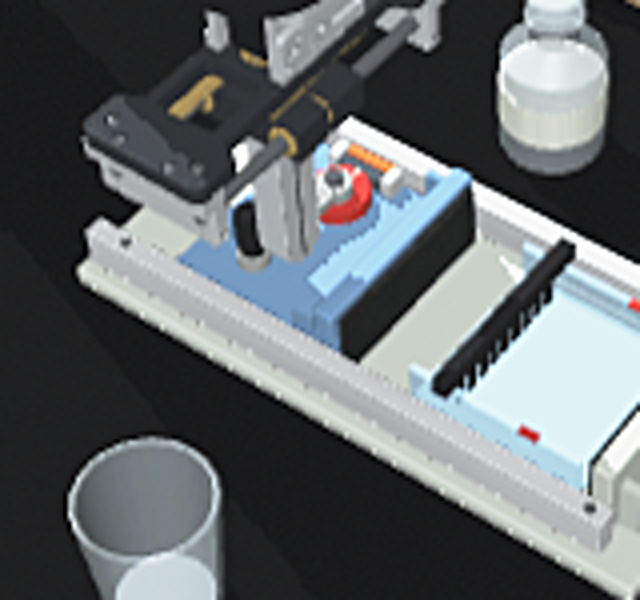

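Confirmed: the tip is at crop (292,262), against (291,260) predicted with a +23 mm offset. The fingers now stand between peg and wall with the tip at 70 mm. I'll lower 5 mm and push round the arc.

Run:
```python
from h import *
px,py=-79.5,24
W=[]
for th in np.linspace(0,1.6,17):
    d=np.array([-np.sin(th),-np.cos(th)]);g=np.array([np.cos(th),-np.sin(th)])
    p=np.array([px,py])+62*d+16*g
    W.append((*p,43,min(th,1.57)))
rows(W)
```

```text
[0.0, 0.001, 0.0, -0.039, 0.006, 0.028]
[0.0, 0.001, 0.032, -0.071, 0.012, 0.029]
[0.0, 0.001, 0.064, -0.103, 0.015, 0.029]
[0.001, 0.001, 0.096, -0.135, 0.016, 0.029]
[0.001, 0.001, 0.128, -0.166, 0.012, 0.029]
[0.001, 0.0, 0.159, -0.198, 0.006, 0.029]
[0.001, 0.0, 0.191, -0.228, -0.003, 0.029]
[0.001, 0.0, 0.223, -0.258, -0.016, 0.029]
[0.001, 0.0, 0.255, -0.286, -0.031, 0.029]
[0.001, 0.0, 0.287, -0.312, -0.049, 0.029]
[0.001, 0.0, 0.319, -0.337, -0.07, 0.029]
[0.001, 0.0, 0.35, -0.359, -0.093, 0.029]
[0.001, 0.0, 0.382, -0.379, -0.118, 0.029]
[0.001, 0.0, 0.414, -0.397, -0.145, 0.029]
[0.001, 0.0, 0.446, -0.411, -0.173, 0.029]
[0.001, 0.0, 0.478, -0.423, -0.203, 0.029]
[0.001, 0.0, 0.5, -0.431, -0.234, 0.029]
```

Emit:
apply_moves(
  targets=[
    [0,0,0,0,0,0.03,0],
    [0,0,0,-0.03,0.006,0.03,0],
    [0,0,0.016,-0.055,0.009,0.03,0],
    [0,0,0.032,-0.071,0.012,0.03,0],
    [0,0,0.048,-0.087,0.014,0.03,0],
    [0,0,0.064,-0.103,0.015,0.03,0],
    [0,0,0.08,-0.119,0.016,0.03,0],
    [0,0,0.096,-0.135,0.016,0.03,0],
    [0,0,0.112,-0.15,0.014,0.03,0],
    [0,0,0.128,-0.166,0.012,0.03,0],
    [0,0,0.144,-0.182,0.009,0.03,0],
    [0,0,0.159,-0.198,0.006,0.03,0],
  ],
)

```text
time: 6.55
eef_pos: [0.545, 0.0334, 0.0431]
orientation: [0.001, 0.996, -0.09, -0.0]
ft_force: [0.3, -1.1, -0.4]
finger_gap: 0.008
```

Run:
```python
from h import *
where()
px,py=-79.5,24
W=[]
for th in np.linspace(.5,1.6,12):
    d=np.array([-np.sin(th),-np.cos(th)]);g=np.array([np.cos(th),-np.sin(th)])
    p=np.array([px,py])+62*d+15*g
    W.append((*p,43,min(th,1.57)))
rows(W)
```

```text
t 6.55 caster mm [-95.3 -38.7] z 43.1 theta 0.501 F caster [-0.1 -1.1] -0.4 gap 0.008
[0.001, -0.0, -0.0, -0.006, -0.003, 0.001]
[0.001, -0.0, 0.031, -0.037, 0.003, 0.001]
[0.001, -0.0, 0.063, -0.069, 0.006, 0.001]
[0.001, -0.0, 0.095, -0.101, 0.005, 0.001]
[0.001, -0.0, 0.127, -0.132, 0.002, 0.001]
[0.001, -0.0, 0.159, -0.164, -0.005, 0.0]
[0.001, -0.0, 0.191, -0.194, -0.015, 0.0]
[0.001, -0.0, 0.222, -0.223, -0.027, 0.0]
[0.001, -0.0, 0.254, -0.251, -0.043, 0.0]
[0.001, -0.0, 0.286, -0.277, -0.061, 0.0]
[0.001, -0.0, 0.318, -0.301, -0.082, 0.0]
[0.001, -0.0, 0.34, -0.323, -0.105, 0.0]
```

Emit:
apply_moves(
  targets=[
    [0,0,0.016,-0.02,0,0,0],
    [0,0,0.031,-0.037,0.003,0,0],
    [0,0,0.047,-0.053,0.005,0,0],
    [0,0,0.063,-0.069,0.006,0,0],
    [0,0,0.079,-0.085,0.006,0,0],
    [0,0,0.095,-0.101,0.005,0,0],
    [0,0,0.111,-0.117,0.004,0,0],
    [0,0,0.127,-0.132,0.002,0,0],
    [0,0,0.143,-0.148,-0.001,0,0],
    [0,0,0.159,-0.164,-0.005,0,0],
    [0,0,0.175,-0.179,-0.01,0,0],
    [0,0,0.191,-0.194,-0.015,0,0],
    [0,0,0.207,-0.209,-0.021,0,0],
    [0,0,0.222,-0.223,-0.027,0,0],
    [0,0,0.238,-0.237,-0.035,0,0],
    [0,0,0.254,-0.251,-0.043,0,0],
    [0,0,0.27,-0.264,-0.052,0,0],
    [0,0,0.286,-0.277,-0.061,0,0],
  ],
)

```text
time: 8.35
eef_pos: [0.4922, 0.0543, 0.0434]
orientation: [0.001, 0.857, -0.515, 0.001]
ft_force: [-0.6, -2.9, 0.6]
finger_gap: 0.006
```

Run:
```python
from h import *
where()
px,py=-79.5,24
W=[]
for th in (1.4,1.45,1.5,1.55,1.6,1.65):
    d=np.array([-np.sin(th),-np.cos(th)]);g=np.array([np.cos(th),-np.sin(th)])
    p=np.array([px,py])+62*d+15*g
    W.append((*p,43,min(th,1.57)))
rows(W)
a=grab('scene','s4')
cv2.imwrite('pics/s4c.png',cv2.resize(cv2.cvtColor(a['image'],cv2.COLOR_RGB2BGR)[140:290,140:300],None,fx=4,fy=4,interpolation=cv2.INTER_CUBIC))
```

```text
t 8.35 caster mm [-138.9   -2.2] z 43.4 theta 1.403 F caster [-1.5 -2.5] 0.6 gap 0.006
[0.001, -0.001, -0.001, -0.004, -0.005, 0.002]
[0.001, -0.001, 0.015, -0.019, -0.002, 0.002]
[0.0, -0.001, 0.031, -0.035, 0.001, 0.002]
[0.0, -0.001, 0.047, -0.051, 0.003, 0.002]
[0.0, -0.001, 0.053, -0.067, 0.004, 0.002]
[0.0, -0.001, 0.053, -0.083, 0.004, 0.002]
```

View pics/s4c.png

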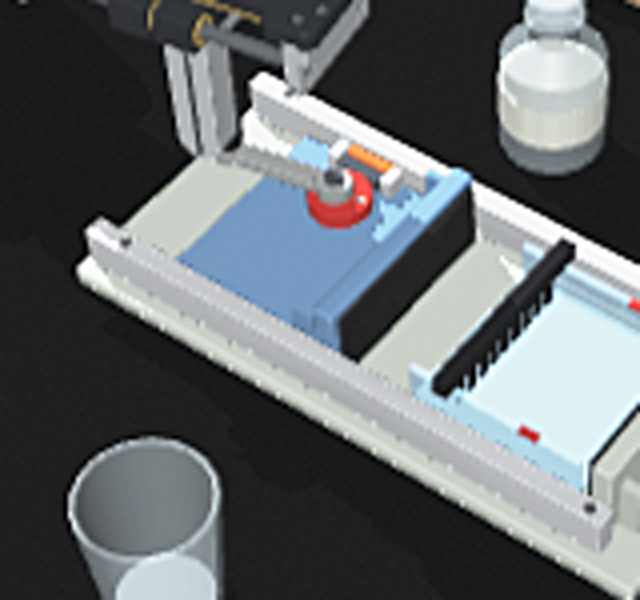

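The lever has turned with the fingers, now pointing from (330,185) to about (225,155), nearly straight back. The wall hasn't moved. I'll finish up to the stop.

Emit:
apply_moves(
  targets=[
    [0,0,0.015,-0.019,-0.002,0,0],
    [0,0,0.031,-0.035,0.001,0,0],
    [0,0,0.047,-0.051,0.003,0,0],
    [0,0,0.053,-0.06,0.004,0,0],
    [0,0,0.053,-0.065,0.004,0,0],
    [0,0,0.053,-0.07,0.004,0,0],
    [0,0,0.053,-0.07,0.004,0,0],
  ],
)

```text
time: 9.1
eef_pos: [0.4844, 0.0658, 0.0433]
orientation: [0.002, 0.811, -0.585, 0.001]
ft_force: [-0.9, -5.6, 0.4]
finger_gap: 0.004
```

Run:
```python
from h import *
where(); rows([(-141,12,43,1.57),(-141,14,43,1.57)])
```

```text
t 9.1 caster mm [-142.6   11.2] z 43.3 theta 1.57 F caster [-2.6 -5.1] 0.4 gap 0.004
[0.001, -0.001, -0.0, -0.004, -0.008, 0.002]
[0.001, -0.001, -0.0, -0.014, -0.008, 0.002]
```

Emit:
apply_moves(
  targets=[
    [0,0,0,-0.005,0,0,0],
    [0,0,0,-0.01,0,0,0],
    [0,0,0,-0.01,0,0,0],
  ],
)

```text
time: 9.4
eef_pos: [0.4844, 0.0659, 0.0434]
orientation: [0.002, 0.811, -0.585, 0.002]
ft_force: [-0.1, -7.4, -0.5]
finger_gap: 0.006
```

Run:
```python
from h import *
where()
rows([(-142,0,44,1.57),(-142,0,80,1.57),(-70,-20,80,1.57),(-56,-20,80,1.57),(-56,-20,38,1.57)])
```

```text
t 9.4 caster mm [-142.7   11.3] z 43.4 theta 1.571 F caster [-2.5 -7. ] -0.5 gap 0.006
[0.0, -0.002, -0.0, 0.057, -0.004, -0.003]
[0.0, -0.002, -0.0, 0.058, -0.003, -0.183]
[0.0, -0.002, -0.0, 0.157, -0.363, -0.183]
[0.0, -0.002, -0.0, 0.157, -0.433, -0.183]
[0.0, -0.002, -0.0, 0.156, -0.434, 0.027]
```

The lever is on its stop: the force rises with no motion. I'll back off, lift, and go down behind the wall.

Emit:
apply_moves(
  targets=[
    [0,0,0,0.03,0,0,0],
    [0,0,0,0.058,0,0,0],
    [0,0,0,0.058,0,-0.08,0],
    [0,0,0,0.058,0,-0.18,0],
    [0,0,0,0.07,-0.06,-0.18,0],
    [0,0,0,0.1,-0.16,-0.18,0],
    [0,0,0,0.13,-0.26,-0.18,0],
    [0,0,0,0.157,-0.36,-0.18,0],
    [0,-0.002,0,0.157,-0.433,-0.18,0],
    [0,-0.002,0,0.157,-0.433,-0.18,0],
    [0,-0.002,0,0.157,-0.433,-0.1,0],
    [0,-0.002,0,0.157,-0.433,-0.03,0],
    [0,-0.002,0,0.157,-0.433,0.035,0],
    [0,-0.002,0,0.157,-0.433,0.035,0],
  ],
)

```text
time: 10.8
eef_pos: [0.5744, 0.0634, 0.0345]
orientation: [0.002, 0.811, -0.585, -0.002]
ft_force: [-0.6, 0.6, -0.5]
finger_gap: 0.002
```

Run:
```python
from h import *
where()
rows([(-44,-20,36,1.57),(-1.5,-20,36,1.57)])
d=grab('wrist','w5')
```

```text
t 10.8 caster mm [-58.1 -19.4] z 34.5 theta 1.571 F caster [-0.4  0.8] -0.5 gap 0.002
[0.002, 0.001, -0.0, 0.003, -0.07, -0.008]
[0.002, 0.001, -0.0, 0.003, -0.283, -0.009]
```

View pics/w5.png

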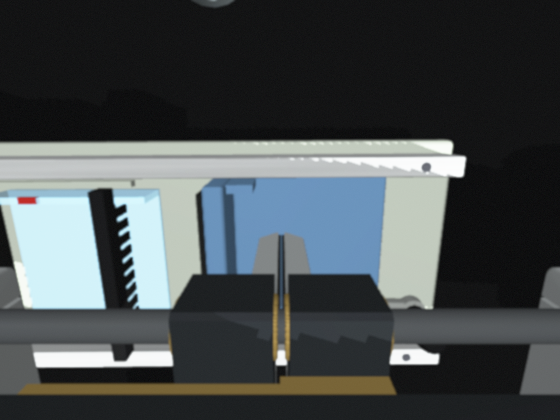

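The wrist view shows the fingers on the free deck behind the wall's back face (columns 205-235), with the peg near (415,312) straight back. Now I push forward.

Emit:
apply_moves(
  targets=[
    [0,0,0,0,-0.025,0,0],
    [0,0,0,0,-0.05,0,0],
    [0,0,0,0,-0.07,0,0],
    [0,0,0,0,-0.085,0,0],
    [0,0,0,0,-0.1,0,0],
    [0,0,0,0,-0.115,0,0],
    [0,0,0,0,-0.13,0,0],
    [0,0,0,0,-0.145,0,0],
    [0,0,0,0,-0.16,0,0],
    [0,0,0,0,-0.175,0,0],
    [0,0,0,0,-0.19,0,0],
    [0,0,0,0,-0.205,0,0],
    [0,0,0,0,-0.22,0,0],
    [0,0,0,0,-0.235,0,0],
  ],
)

```text
time: 12.25
eef_pos: [0.6201, 0.0782, 0.0354]
orientation: [0.001, 0.811, -0.585, -0.002]
ft_force: [-5.0, -1.1, 4.9]
finger_gap: 0.004
```

Emit:
apply_moves(
  targets=[
    [0,0,0,0,-0.01,0,0],
    [0,0,0,0,-0.02,0,0],
    [0,0,0,0,-0.03,0,0],
  ],
)

```text
time: 12.55
eef_pos: [0.626, 0.0802, 0.0354]
orientation: [0.001, 0.811, -0.585, -0.002]
ft_force: [-4.8, -1.8, 5.4]
finger_gap: 0.006
```

Run:
```python
from h import *
where()
```

```text
t 12.55 caster mm [ -3.7 -19.7] z 35.4 theta 1.571 F caster [-5.1 -0.2] 5.4 gap 0.006
```

Emit:
apply_moves(
  targets=[
    [0,0,0,0,-0.008,0,0],
    [0,0,0,0,-0.015,0,0],
    [0,0,0,0,-0.015,0,0],
  ],
)

```text
time: 12.85
eef_pos: [0.6287, 0.0811, 0.0354]
orientation: [0.001, 0.811, -0.585, -0.002]
ft_force: [-4.8, -1.6, 6.3]
finger_gap: 0.006
```

Emit:
apply_moves(
  targets=[
    [0,0,0,0,-0.008,0,0],
    [0,0,0,0,-0.015,0,0],
    [0,0,0,0,-0.015,0,0],
  ],
)

```text
time: 13.15
eef_pos: [0.6312, 0.082, 0.0354]
orientation: [0.001, 0.811, -0.585, -0.002]
ft_force: [-4.5, -1.0, 5.7]
finger_gap: 0.006
```

Run:
```python
from h import *
where()
```

```text
t 13.15 caster mm [  1.8 -19.6] z 35.4 theta 1.571 F caster [-4.6  0.4] 5.7 gap 0.006
```

Emit:
apply_moves(
  targets=[
    [0,0,0,0,-0.008,0,0],
    [0,0,0,0,-0.015,0,0],
    [0,0,0,0,-0.015,0,0],
  ],
)

```text
time: 13.45
eef_pos: [0.6339, 0.0829, 0.0354]
orientation: [0.002, 0.811, -0.585, -0.002]
ft_force: [-5.5, -0.6, 6.2]
finger_gap: 0.002
```

Run:
```python
from h import *
where()
d=grab('wrist','w6');a=grab('scene','s6')
x=cv2.cvtColor(d['image'],cv2.COLOR_RGB2BGR)[130:380,0:470]
y=cv2.resize(cv2.cvtColor(a['image'],cv2.COLOR_RGB2BGR)[160:290,160:345],None,fx=2.5,fy=2.5,interpolation=cv2.INTER_CUBIC)
h=np.zeros((250+y.shape[0],max(470,y.shape[1]),3),np.uint8);h[:250,:470]=x;h[250:,:y.shape[1]]=y;cv2.imwrite('pics/c6.png',h);print(h.shape)
```

```text
t 13.45 caster mm [  4.6 -19.6] z 35.4 theta 1.571 F caster [-5.4  1.1] 6.2 gap 0.002
(575, 470, 3)
```

View pics/c6.png

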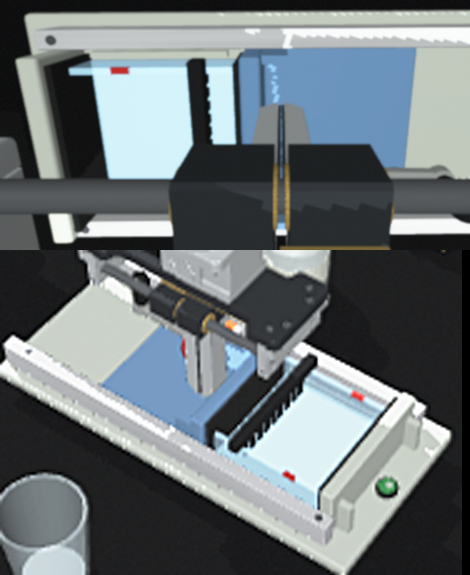

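Combined crop: the near gasket (wrist crop column ~237) has reached the tray, and a sliver remains at the far gasket (~column 95). I'll keep pushing in small steps until the force rises.

Emit:
apply_moves(
  targets=[
    [0,0,0,0,-0.008,0,0],
    [0,0,0,0,-0.015,0,0],
    [0,0,0,0,-0.015,0,0],
  ],
)

```text
time: 13.85
eef_pos: [0.6339, 0.083, 0.0353]
orientation: [0.003, 0.811, -0.586, -0.004]
ft_force: [-10.4, -2.8, 9.7]
finger_gap: 0.003
```

Emit:
apply_moves(
  targets=[
    [0,0,0,0,-0.008,0,0],
    [0,0,0,0,-0.01,0,0],
    [0,0,0,0,-0.01,0,0],
  ],
)

```text
time: 14.15
eef_pos: [0.6338, 0.083, 0.0354]
orientation: [0.005, 0.81, -0.586, -0.006]
ft_force: [-9.2, -2.0, 9.0]
finger_gap: 0.005
```

Emit:
apply_moves(
  targets=[
    [0,0,0,0,-0.012,0,0],
    [0,0,0,0,-0.025,0,0],
    [0,0,0,0,-0.025,0,0],
    [0,0,0,0,-0.025,0,0],
  ],
)

```text
time: 14.55
eef_pos: [0.6335, 0.083, 0.0354]
orientation: [0.008, 0.81, -0.586, -0.01]
ft_force: [-14.4, -2.7, 14.4]
finger_gap: 0.006
```

Run:
```python
from h import *
where()
d=grab('scene','s7');C=np.load('caster.npz');R,t=C['R'],C['t']
o=np.array([195,170]);im=cv2.cvtColor(d['image'],cv2.COLOR_RGB2BGR)[170:290,195:345]
P=lambda x,y,z:np.r_[R@[x/1e3,y/1e3]+t,z/1e3]
for n,q in(('gasket face far',P(126,-50,56)),('tray far R top',P(126,-50,56)),('tray near R top',P(26,-50,56)),('near wall top front R',P(26,-59,75)),('near wall top back R',P(10,-59,75)),('wall top back L',P(10,59,75))):
  print(n,((proj(d,q)[0]-o)*5).round(0))
cv2.imwrite('pics/s7c.png',cv2.resize(im,None,fx=5,fy=5,interpolation=cv2.INTER_CUBIC))
```

```text
t 14.55 caster mm [  4.3 -19.4] z 35.4 theta 1.573 F caster [-14.5   2. ] 14.4 gap 0.006
gasket face far [447. 436.]
tray far R top [447. 436.]
tray near R top [234. 314.]
near wall top front R [218. 299.]
near wall top back R [185. 280.]
wall top back L [363.  96.]
```

View pics/s7c.png

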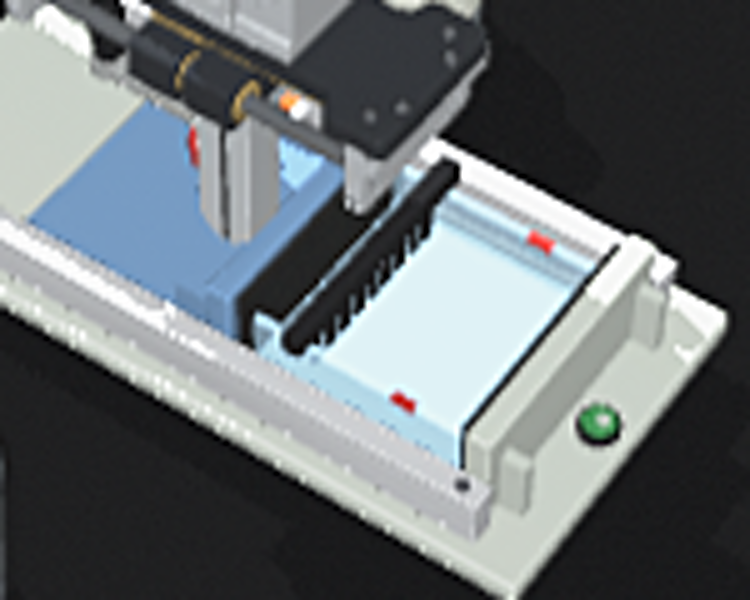

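In the crop the tray's far end meets the black gasket at (462,435), and the near gasket meets the tray at (255,325). The wall has stopped firmly at 14 N. I want to be sure the gripper's knuckle at (365,212) isn't what stopped it, and to measure the wall position, so I'll back off, lift and take numbers.

Run:
```python
from h import *
d=load('s7');C=np.load('caster.npz');R,t=C['R'],C['t'];o=np.array([195,170])
P=lambda x,y,z:np.r_[R@[x/1e3,y/1e3]+t,z/1e3]
def ony(uv,y):
    c,r=ray(d,np.array(uv)/5+o); n=R[:,1]; k=(y-(R.T@(c[:2]-t))[1])/(n@r[:2]); p=c+k*r; return np.r_[R.T@(p[:2]-t),p[2]].round(4)*1e3
def onz_(uv,z): return (R.T@(onz(d,np.array(uv)/5+o,z)[:2]-t)*1e3).round(1)
for y in(-.04,-.02,0):print('knuckle',ony((365,212),y),'tip',ony((240,243),y))
print('screw',onz_((462,485),.054),'true (141,-66)')
print('tray far R',onz_((462,430),.056),'tray near R',onz_((255,316),.056),'blue/black top edge',onz_((238,300),.075),onz_((335,180),.075))
rows([(0,-20,36,1.57),(0,-20,85,1.57)])
```

```text
knuckle [ 80.9 -40.  145.5] tip [ 22.5 -40.   87.3]
knuckle [ 66.8 -20.  116.7] tip [  6.2 -20.   56.2]
knuckle [52.8 -0.  87.9] tip [-10.1  -0.   25.1]
screw [142.3 -63.9] true (141,-66)
tray far R [129.  -44.4] tray near R [ 33.1 -45.9] blue/black top edge [ 32.5 -55.1] [27.2 15.6]
[0.008, 0.002, -0.001, 0.003, 0.021, -0.003]
[0.008, 0.002, -0.001, 0.001, 0.027, -0.248]
```

The knuckle sits at about 117 mm, clear of everything, so the stop is the clamped tray. The measured tray and wall positions match near_seal≈26 within about 3 mm. I'll lift off and move to the left of the peg.

Emit:
apply_moves(
  targets=[
    [0,0,0,0,0.02,0,0],
    [0.004,0,0,0,0.03,0,0],
    [0.008,0,0,0,0.03,-0.08,0],
    [0.008,0,0,0,0.03,-0.17,0],
    [0.008,0,0,0,0.03,-0.25,0],
    [0.008,0.002,0,0,0.03,-0.25,0],
  ],
)

```text
time: 15.2
eef_pos: [0.6324, 0.0809, 0.0888]
orientation: [-0.003, 0.81, -0.586, 0.003]
ft_force: [0.4, 0.3, 0.2]
finger_gap: 0.004
```

Run:
```python
from h import *
where()
rows([(-106,50,85,1.57),(-106,50,43,1.57)])
```

```text
t 15.2 caster mm [  2.5 -21. ] z 88.8 theta 1.573 F caster [0.5 0.2] 0.2 gap 0.004
[-0.003, -0.001, -0.001, -0.354, 0.544, 0.014]
[-0.003, -0.001, -0.001, -0.354, 0.546, 0.224]
```

Emit:
apply_moves(
  targets=[
    [0,0,0,-0.04,0.07,0,0],
    [0,0,0,-0.11,0.18,0,0],
    [0,0,0,-0.19,0.3,0,0],
    [-0.003,0,0,-0.27,0.42,0,0],
    [-0.003,0,0,-0.354,0.544,0,0],
    [-0.003,0,0,-0.354,0.544,0,0],
  ],
)

```text
time: 15.8
eef_pos: [0.5026, 0.1161, 0.0872]
orientation: [0.002, 0.811, -0.585, -0.002]
ft_force: [0.6, -0.4, 0.2]
finger_gap: 0.005
```

Run:
```python
from h import *
where();rows([(-106,50,43,1.57)])
C=np.load('caster.npz');R,t=C['R'],C['t']
for n in('s0','s8'):
  d=load(n) if n=='s0' else grab('scene',n)
  h=cv2.cvtColor(d['image'],cv2.COLOR_RGB2HSV)
  m=(((h[...,0]<6)|(h[...,0]>174))&(h[...,1]>150)&(h[...,2]>90)).astype(np.uint8)
  k,l,s,c=cv2.connectedComponentsWithStats(m)
  for i in range(1,k):
    if s[i,4]>5 and 170<c[i][1]<270 and 150<c[i][0]<340: print(n,s[i].tolist(),c[i].round(1),(R.T@(onz(d,c[i],.055)[:2]-t)*1e3).round(1))
```

```text
t 15.8 caster mm [-109.6   53.2] z 87.2 theta 1.571 F caster [ 0.4 -0.6] 0.2 gap 0.005
[0.001, 0.0, -0.0, 0.016, -0.019, 0.221]
s0 [220, 183, 13, 13, 75] [227.5 190.3] [-66.6  23.2]
s0 [297, 215, 5, 4, 9] [299.2 216.4] [93.6 50.3]
s0 [270, 247, 4, 3, 8] [271.5 248. ] [ 93.5 -45.8]
s8 [233, 192, 16, 14, 101] [241.  200.2] [-27.2  17.5]
s8 [301, 217, 4, 3, 8] [302.5 218. ] [101.2  50.7]
s8 [274, 249, 4, 3, 7] [275.3 250. ] [102.1 -45.5]
```

Both red tray marks moved about 8 mm forward and the cam about 38 mm, which fits a fully clamped tray. I take the new pivot as about (-42, 25.5). Going down beside the peg.

Emit:
apply_moves(
  targets=[
    [0,0,0,0.016,-0.022,0,0],
    [0,0,0,0.016,-0.022,0.07,0],
    [0,0,0,0.016,-0.022,0.15,0],
    [0,0,0,0.016,-0.022,0.22,0],
    [0,0,0,0.016,-0.022,0.22,0],
  ],
)

```text
time: 16.35
eef_pos: [0.5113, 0.1128, 0.0422]
orientation: [0.002, 0.81, -0.586, -0.0]
ft_force: [-0.6, 0.5, 0.4]
finger_gap: 0.008
```

Run:
```python
from h import *
where()
px,py=-42,25.5
W=[]
for th in np.linspace(1.6,0,17):
    d=np.array([-np.sin(th),-np.cos(th)]);g=np.array([np.cos(th),-np.sin(th)])
    p=np.array([px,py])+62*d-16*g
    W.append((*p,43,min(th,1.57)))
rows(W)
```

```text
t 16.35 caster mm [-102.3   47.4] z 42.2 theta 1.572 F caster [-0.4  0.6] 0.4 gap 0.008
[0.001, -0.001, -0.001, 0.02, 0.006, -0.004]
[0.001, -0.001, -0.023, 0.052, 0.013, -0.004]
[0.001, -0.0, -0.055, 0.083, 0.017, -0.004]
[0.001, -0.0, -0.087, 0.115, 0.018, -0.004]
[0.001, -0.0, -0.119, 0.147, 0.016, -0.004]
[0.001, -0.0, -0.15, 0.179, 0.011, -0.004]
[0.001, -0.0, -0.182, 0.21, 0.002, -0.004]
[0.001, -0.0, -0.214, 0.239, -0.01, -0.004]
[0.001, -0.0, -0.246, 0.268, -0.024, -0.004]
[0.001, -0.0, -0.278, 0.295, -0.041, -0.004]
[0.001, -0.0, -0.31, 0.32, -0.061, -0.004]
[0.001, -0.0, -0.341, 0.343, -0.083, -0.004]
[0.001, -0.0, -0.373, 0.364, -0.108, -0.004]
[0.001, 0.0, -0.405, 0.382, -0.134, -0.004]
[0.001, 0.0, -0.437, 0.397, -0.162, -0.004]
[0.001, 0.0, -0.469, 0.41, -0.192, -0.004]
[0.001, 0.0, -0.501, 0.419, -0.222, -0.004]
```

Emit:
apply_moves(
  targets=[
    [0,0,0,0.01,0.005,0,0],
    [0,0,0,0.02,0.006,0,0],
    [0,0,-0.012,0.036,0.01,0,0],
    [0,0,-0.023,0.052,0.013,0,0],
    [0,0,-0.039,0.068,0.015,0,0],
    [0,0,-0.055,0.083,0.017,0,0],
    [0,0,-0.071,0.099,0.018,0,0],
    [0,0,-0.087,0.115,0.018,0,0],
    [0,0,-0.103,0.131,0.017,0,0],
    [0,0,-0.119,0.147,0.016,0,0],
    [0,0,-0.135,0.163,0.014,0,0],
    [0,0,-0.15,0.179,0.011,0,0],
    [0,0,-0.166,0.195,0.007,0,0],
    [0,0,-0.182,0.21,0.002,0,0],
    [0,0,-0.198,0.225,-0.004,0,0],
    [0,0,-0.214,0.239,-0.01,0,0],
  ],
)

```text
time: 17.95
eef_pos: [0.5284, 0.0679, 0.0428]
orientation: [0.001, 0.959, -0.285, -0.0]
ft_force: [-0.3, 1.8, 1.2]
finger_gap: 0.005
```

Run:
```python
from h import *
where()
px,py=-42,25.5
W=[]
for th in np.linspace(.9,0,10):
    d=np.array([-np.sin(th),-np.cos(th)]);g=np.array([np.cos(th),-np.sin(th)])
    p=np.array([px,py])+62*d-16*g
    W.append((*p,43,min(th,1.57)))
rows(W)
```

```text
t 17.95 caster mm [-100.3   -0.6] z 42.8 theta 0.898 F caster [0.3 1.8] 1.2 gap 0.005
[0.001, 0.0, 0.001, -0.001, 0.001, -0.001]
[0.001, 0.0, -0.031, 0.03, 0.007, -0.001]
[0.001, 0.0, -0.063, 0.062, 0.011, -0.001]
[0.001, 0.0, -0.095, 0.094, 0.011, -0.001]
[0.001, 0.0, -0.127, 0.126, 0.008, -0.001]
[0.001, 0.0, -0.158, 0.157, 0.001, -0.001]
[0.001, 0.0, -0.19, 0.188, -0.008, -0.001]
[0.001, 0.0, -0.222, 0.217, -0.02, -0.001]
[0.001, 0.0, -0.254, 0.246, -0.035, -0.001]
[0.001, 0.0, -0.286, 0.272, -0.053, -0.001]
```

Emit:
apply_moves(
  targets=[
    [0,0,-0.016,0.015,0.004,0,0],
    [0,0,-0.031,0.03,0.007,0,0],
    [0,0,-0.047,0.046,0.009,0,0],
    [0,0,-0.063,0.062,0.011,0,0],
    [0,0,-0.079,0.078,0.011,0,0],
    [0,0,-0.095,0.094,0.011,0,0],
    [0,0,-0.111,0.11,0.01,0,0],
    [0,0,-0.127,0.126,0.008,0,0],
    [0,0,-0.143,0.142,0.005,0,0],
    [0,0,-0.158,0.157,0.001,0,0],
    [0,0,-0.174,0.173,-0.004,0,0],
    [0,0,-0.19,0.188,-0.008,0,0],
    [0,0,-0.206,0.203,-0.014,0,0],
    [0,0,-0.222,0.217,-0.02,0,0],
    [0,0,-0.238,0.232,-0.028,0,0],
    [0,0,-0.254,0.246,-0.035,0,0],
  ],
)

```text
time: 19.55
eef_pos: [0.5727, 0.0452, 0.0432]
orientation: [0.002, 0.994, 0.111, -0.002]
ft_force: [-1.4, -1.3, 1.9]
finger_gap: 0.001
```

Run:
```python
from h import *
where();rows([(-60,-36,43,0),(-57,-36,43,0)])
```

```text
t 19.55 caster mm [-65.4 -36.2] z 43.2 theta 0.098 F caster [-1.8 -0.8] 1.9 gap 0.001
[0.001, 0.001, -0.031, 0.027, -0.004, 0.001]
[0.001, 0.001, -0.031, 0.042, -0.005, 0.001]
```

Emit:
apply_moves(
  targets=[
    [0,0,-0.01,0.01,0,0,0],
    [0,0,-0.02,0.02,0,0,0],
    [0,0,-0.03,0.027,0,0,0],
    [0,0,-0.03,0.03,0,0,0],
  ],
)

```text
time: 19.95
eef_pos: [0.5786, 0.0453, 0.0432]
orientation: [0.002, 0.988, 0.158, -0.002]
ft_force: [-1.1, -3.1, 0.2]
finger_gap: 0.006
```

Emit:
apply_moves(
  targets=[
    [0,0,0,0.005,0,0,0],
    [0,0,0,0.01,0,0,0],
    [0,0,0,0.01,0,0,0],
  ],
)

```text
time: 20.25
eef_pos: [0.5807, 0.0457, 0.0432]
orientation: [0.002, 0.988, 0.158, -0.002]
ft_force: [-1.6, -2.2, 0.3]
finger_gap: 0.004
```

Run:
```python
from h import *
where()
```

```text
t 20.25 caster mm [-57.6 -38.2] z 43.2 theta 0.004 F caster [-2.2 -1.6] 0.3 gap 0.004
```

Still moving, so I continue in 2 mm steps.

Emit:
apply_moves(
  targets=[
    [0,0,0,0.005,0,0,0],
    [0,0,0,0.01,0,0,0],
    [0,0,0,0.01,0,0,0],
  ],
)

```text
time: 20.55
eef_pos: [0.5828, 0.0463, 0.0431]
orientation: [0.002, 0.988, 0.157, -0.002]
ft_force: [-2.7, -2.3, 0.4]
finger_gap: 0.005
```

Emit:
apply_moves(
  targets=[
    [0,0,0,0.005,0,0,0],
    [0,0,0,0.01,0,0,0],
    [0,0,0,0.01,0,0,0],
  ],
)

```text
time: 20.85
eef_pos: [0.5829, 0.0463, 0.043]
orientation: [0.003, 0.988, 0.157, -0.003]
ft_force: [-5.8, -3.0, 3.6]
finger_gap: 0.007
```

Run:
```python
from h import *
where()
```

```text
t 20.85 caster mm [-55.4 -38.3] z 43.0 theta 0.005 F caster [-6.5 -1. ] 3.6 gap 0.007
```

The lever is on its locked stop. I'll back off, lift and retreat.

Emit:
apply_moves(
  targets=[
    [0,0,0,-0.03,0,0,0],
    [0,0,0,-0.06,0,0,0],
    [0,0,0,-0.06,0,-0.1,0],
    [0,0,0,-0.06,0,-0.25,0],
    [0,0,0,-0.06,0,-0.45,0],
    [0,0,0,-0.06,0,-0.6,0],
    [0,0,0,-0.15,0.15,-0.65,0],
    [0,0,0,-0.3,0.35,-0.65,0],
    [0,0,0,-0.45,0.55,-0.65,0],
    [0,0,0,-0.6,0.75,-0.65,0],
    [0,0,0,-0.75,0.95,-0.65,0],
    [0,0,0,-0.75,0.95,-0.65,0],
  ],
)

```text
time: 22.05
eef_pos: [0.4975, -0.1884, 0.1755]
orientation: [0.005, 0.988, 0.152, -0.003]
ft_force: [0.0, -0.7, 0.5]
finger_gap: 0.006
```

Emit:
apply_moves(
  targets=[
    [0,0,0,-0.1,0.2,0,0],
    [0,0,0,-0.2,0.4,0,0],
    [0,0,0,-0.3,0.6,0,0],
    [0,0,0,-0.35,0.8,0,0],
    [0,0,0,-0.35,0.8,0,0],
  ],
)

```text
time: 22.55
eef_pos: [0.4779, -0.3688, 0.1777]
orientation: [0.008, 0.989, 0.148, -0.003]
ft_force: [-0.3, -0.5, -0.2]
finger_gap: 0.006
```

Run:
```python
from h import *
where()
C=np.load('caster.npz');R,t=C['R'],C['t']
P=lambda x,y,z:np.r_[R@[x/1e3,y/1e3]+t,z/1e3]
b=grab('top','t9')
for n,d in(('t0',load('t0')),('t9',b)):
  img=d['image'];h=cv2.cvtColor(img,cv2.COLOR_RGB2HSV)
  m=(((h[...,0]<6)|(h[...,0]>174))&(h[...,1]>150)&(h[...,2]>90))
  p=np.argwhere(m)[:,::-1];p=p[(abs(p[:,0]-270)<40)&(p[:,1]>220)&(p[:,1]<300)];print(n,'cam red bbox-mid',(p.min(0)+p.max(0))/2,(R.T@(onz(d,(p.min(0)+p.max(0))/2,.055)[:2]-t)*1e3).round(1))
  # brightness profiles along caster x at z=75 / y=-45 and y=45
  for y in(-40,-20,0,35):
    xs=np.arange(-60 if n=='t9' else -100,140,4);uv=proj(d,[P(x,y,60) for x in xs]).round().astype(int)
    print(y,' '.join(''.join(f'{v//26}' for v in img[v_,u_]) for u_,v_ in uv for v in [img[v_,u_]]) if 0 else ' '.join('%d:%x%x%x'%(x,*(img[q[1],q[0]]//16)) for x,q in zip(xs,uv)))
```

```text
t 22.55 caster mm [-285.8 -399.2] z 177.7 theta 0.024 F caster [-0.4 -0.4] -0.2 gap 0.006
t0 cam red bbox-mid [272. 270.] [-81.2  29.1]
-40 -100:8be -96:8be -92:69c -88:111 -84:111 -80:111 -76:234 -72:57a -68:579 -64:57a -60:57a -56:57a -52:579 -48:57a -44:6ad -40:7ae -36:7ae -32:7ae -28:579 -24:7ae -20:7ae -16:7ae -12:122 -8:9a9 -4:aaa 0:aa9 4:aaa 8:aa9 12:aaa 16:9a9 20:acd 24:bde 28:ade 32:ade 36:bee 40:bdf 44:222 48:222 52:689 56:bde 60:ade 64:ade 68:bde 72:ade 76:bde 80:ade 84:ade 88:ade 92:ade 96:ade 100:ade 104:ade 108:ade 112:ade 116:ace 120:eee 124:efe 128:111 132:010 136:111
-20 -100:7ae -96:7be -92:7ae -88:ccc -84:bbc -80:bcc -76:79a -72:57a -68:57a -64:579 -60:7ad -56:7ad -52:7ae -48:7ae -44:7be -40:7ae -36:7ad -32:7ae -28:469 -24:7be -20:7ae -16:7be -12:222 -8:aaa -4:aaa 0:9aa 4:9a9 8:aaa 12:9a9 16:aa9 20:acd 24:ade 28:ade 32:ade 36:bde 40:9bc 44:112 48:222 52:8ab 56:bde 60:ade 64:ade 68:ade 72:ade 76:ade 80:ade 84:bde 88:ade 92:ade 96:ade 100:ade 104:ade 108:ade 112:ade 116:acd 120:eee 124:cdc 128:111 132:211 136:111
0 -100:7be -96:8be -92:7be -88:bbc -84:bbb -80:bbb -76
[... 1691 characters left out ...]
0:ccc -36:ccc -32:9ab -28:58a -24:58a -20:68a -16:8ce -12:8be -8:8be -4:8be 0:8be 4:8be 8:8be 12:69c 16:57a 20:8cf 24:8be 28:68b 32:567 36:bef 40:cef 44:cef 48:bdf 52:222 56:112 60:ade 64:bef 68:bee 72:bef 76:bef 80:bef 84:bef 88:bef 92:cef 96:bef 100:bef 104:bde 108:bef 112:bee 116:bee 120:bef 124:bef 128:222 132:111 136:111
35 -60:8be -56:7ad -52:f32 -48:f33 -44:e76 -40:bbb -36:d88 -32:e77 -28:f22 -24:c56 -20:58a -16:8be -12:8be -8:8be -4:8be 0:8be 4:8be 8:8be 12:57a 16:469 20:8be 24:8be 28:469 32:334 36:bef 40:bee 44:bef 48:9bc 52:222 56:111 60:ade 64:bef 68:bee 72:bee 76:bee 80:bee 84:bef 88:bef 92:bee 96:bef 100:bef 104:bee 108:bee 112:bee 116:bee 120:bef 124:9cd 128:110 132:111 136:222
```

Profiles now run gasket, tray, gasket: the white strip at 120-124 and the grey one at -8..16 are both gone, and the lever lies across. I'll check that the bystanders haven't moved, then hand in.

Run:
```python
from h import *
a,b=load('s0')['image'],load('s2')['image']
c=grab('scene','s9')['image']
for n,(x0,y0,x1,y1) in dict(bottle=(262,132,294,183),beaker=(155,248,198,303),rack=(270,85,356,158)).items():
  A,B=(cv2.cvtColor(i[y0:y1,x0:x1],cv2.COLOR_RGB2GRAY).astype(np.float32) for i in(a,c))
  print(n,'shift px',np.round(cv2.phaseCorrelate(A,B,cv2.createHanningWindow(A.shape[::-1],cv2.CV_32F)),2))
print(manip.sign_off())
```

```text
Traceback (most recent call last):
ValueError: setting an array element with a sequence. The requested array has an inhomogeneous shape after 1 dimensions. The detected shape was (2,) + inhomogeneous part.
```

Run:
```python
from h import *
a,c=load('s0')['image'],load('s9')['image']
for n,(x0,y0,x1,y1) in dict(bottle=(262,132,294,183),beaker=(155,248,198,303),rack=(270,85,356,158)).items():
  A,B=(cv2.cvtColor(i[y0:y1,x0:x1],cv2.COLOR_RGB2GRAY).astype(np.float32) for i in(a,c))
  print(n,'shift px',cv2.phaseCorrelate(A,B,cv2.createHanningWindow(A.shape[::-1],cv2.CV_32F)))
print(manip.sign_off())
```

```text
bottle shift px ((-0.007766669948050975, -0.03800725496338231), 0.9934980316018617)
beaker shift px ((0.4716948904052529, -0.024694438777963512), 0.9998215229422958)
rack shift px ((-0.0004289530004868425, 0.5134073240283357), 1.0012249195310805)
the job is handed in; nothing more can be done
None
```

The gel caster is closed and the job is handed in, with about 23 s of the 64 s used. I swung the cam lever back to its free stop and pushed the sliding wall forward until the tray was clamped. Then I swung the lever back to its locked stop and withdrew the arm.

**What went wrong:** my first lever push passed over the peg without touching it. The closed fingertips sit about 23 mm higher than the reported tool position. I found this in the scene picture, lowered the tool and repeated the push.

**Last checks:**
- **Lever:** each stop was confirmed by force rising with no further movement, about 7 N when freeing and 6.5 N when locking. The final top view shows the lever lying straight across the deck.
- **Wall and tray:** the wall stopped firmly and held against about 14 N of push. In the final top view the strips of bare plate at both ends of the tray are gone.
- **Other glassware and rack:** the image comparison put the bottle at no shift. It gave 0.5 px for the beaker and the rack, which I take to be an artefact of the odd-sized image windows; I did not check further.
- **Arm:** it ended about 0.4 m from the caster, reading no contact force.

**Where the numbers disagreed:**
- **Distances moved:** cameras and tool readings put the wall's travel at 38 to 44 mm and the tray's at about 8 mm. My first estimates were about 37 mm and 4.5 mm. I relied on the firm stop and the closed gaps rather than the exact figure.
- **Upward force:** while pushing the wall I also read an upward force about equal to the push. I put this down to finger friction but did not confirm it.

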